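# Hold a steel cup down on the cup rinser

### The arm

A 6-joint arm with a two-finger parallel gripper is mounted at the origin on the work surface. World frame = base frame: x ahead of the robot, y to its left, z up, the work surface at z = 0. Lengths are in mm, angles in degrees, forces in N, time in s.
With the tool pointing down it reaches from about 300 to 850 mm from the base axis. Payload 4.2 kg.
Tool frame: the origin (TCP) lies on the centre line of the jaws, within the pads' length; the fingertips stand 8 mm ahead of it and the grasp point (between the pads) lies 11 mm behind it; z points along the fingers, y is the line along which they close (so a half turn about z gives the same grasp; the last joint's range is limited). The gripper opens to 91 mm and grips with 3 to 60 N. Pads are 32 mm wide; open, the fingers measure 118 mm over their backs; the gripper's body (76 mm by 178 mm) begins 60 mm behind the grasp point.
Start: joints at [-74.141, 18.312, 89.639, -0, 72.044, -1.146], TCP at [168.168, -549.874, 221.976] pointing down, gripper open.
Joint ranges: [-177.97, 177.97], [-48.28, 115.42], [12.27, 149.76], [-77.06, 257.06], [2.81, 150.46], [-146.56, 146.56]. Speed limits (degrees/s): [147.25, 147.25, 180, 180, 180, 180].

### API

Orientations are given as [roll, pitch, yaw] about the fixed x, y, z axes, in that order (R = Rz(yaw) Ry(pitch) Rx(roll)).
In Python, from workcell import telemetry, eyes, ticket gives the robot as it stands. The module is installed in compiled form; this text tells all that it offers.
- The arm moves only by the shell command python3 -m crank 'ROWS' [OPENING] [FORCE]. ROWS is JSON, a list of rows, each an object of numbers: "dx", "dy", "dz": the shift along the world's x, y, z normalised to -1 to 1, where 1 is 80 cm; "yaw": the turn about the world's z normalised to -1 to 1, where 1 is 5 degrees. A call has 1 to 10 rows; each row shifts and turns the commanded pose from where the row before left it; what a row does not reach is not made up. A row lasts 1/8 s, in which the tool goes at most 62.5 mm and 10.7 degrees, less where a joint would pass 70% of its speed; a pose out of reach is approached as far as the arm can. A call with a number of a shift or a turn outside -1 to 1 is refused whole. A call with a gripper value outside its range is refused whole. OPENING is the opening, from 0 (shut) to 1 (fully open), set as the call begins (- or left out, the last holds). The fingers move at their own pace and stop on an object; FORCE is the grip in N (left out, the last holds). Time passes only in rows, so rows that do not move let the fingers close. It gives the time, the measured TCP pose, the force, the opening and the grip force at its end, in the units of the state.
- telemetry.state(): the state, without advancing time (a new reading comes with each control period).
- eyes.grab_frame(name): name is "scene" or "side" or "wrist"; returns the picture (420x560x3 uint8, red, green, blue); there is no depth.
- eyes.calibration(name): a dict with "camera_matrix" (3x3 intrinsics, pixels), "k1" (the pictures are not rectified: a ray, as slopes to the right and down, at radius r is drawn at 1 + k1 r^2 times it, then the intrinsics apply), "world_from_camera" (4x4, takes a point from camera to world coordinates). Camera axes: x right, y down, z forward; pixel columns grow to the right and rows downward; lengths in mm; the calibration is good to about 2 mm. A picture is of the moment at which its call begins: read the wrist's pose just before it. calibration takes no time and is no camera call; for the wrist camera it gives the pose at the moment of the call.
- ticket.job_done(): hands the job in; it is judged then, once.
The state is a dict: "time_s": time; "qpos": joint angles; "qvel": joint speeds; "effort": joint torques, N m; "ee_pos": TCP position; "ee_rot": TCP orientation; "force": force on the tool from outside, world axes, zero at the start; "torque": the same for the moment, N m; "gripper_width": finger opening in mm; "gripper_force": force on a finger pad.
Only numpy, scipy, OpenCV 4.12 (cv2) and the standard library are available. Lean on these libraries where they do the work, as an engineer would, in place of code of your own. Each camera call takes 0.05 s, during which the arm holds its last target. There are 200 camera calls.

### The job

Rinse the taller of the two steel cups that stand mouth down on the drying mat: lift it off the mat and, still mouth down and upright, set it centrally on the star of the cup rinser. Push the cup down gently until the sprung star reaches its stop, without forcing it, and keep it there: finish with the gripper still holding the cup, pressing the star fully down. Leave the other things where they are.

Things in the scene. Friction and masses are not known exactly. Their poses are not given: they have to be found in the camera images.
- tall_cup_center (a point): The cup to rinse: plain steel, 112 mm tall, standing mouth down. The point is on its axis, half-way up (56 mm above the mouth rim, 56 mm below the closed end that faces up); z points up the axis. A straight taper: outer diameter 76 mm at the mouth rim (below), 53.6 mm at the closed end (above), about 59 mm at 25 mm below the closed end. Wall 3 mm, 110 to 220 g, round, no handle.
- short_cup_center (a point): The other cup, to be left alone: plain steel, 66 mm tall, mouth down on the same mat, mouth diameter 76 mm, closed end 63 mm. The point is on its axis half-way up. The cups' axes are 145 to 165 mm apart.
- star_top (a point): Middle of the rinser's black star, level with its arm tops, where the cup's rim bears; moves down with it. Six flat arms reach 52 mm out; nozzle dome in the middle 32 mm wide, 7 mm above the arms. Stands in the middle of an open steel drip tray (180 x 220 mm, 34 mm high, fixed). Arm tops 58 mm above the counter at rest, 44 mm at the stop. z is up.
- star (a joint): Travel of the star: 0 at rest (up), grows downward to 0.014 m at the stop. It starts to move at about 5 N and needs about 12 N at the stop (500 N/m between); beyond that it is rigid: meet the stop slowly. It springs up when let go. The cup's own weight does not move it.
- squeeze_bottle_center (a point): Bystander: squeeze bottle, 62 mm wide, 170 mm tall; the point is half-way up.
- deli_tub_center (a point): Bystander: white round tub with a lid, 110 mm wide, 70 mm tall; the point is half-way up.
Not all that is in view belongs to the job. What is shaped like the part that bears tall_cup_center but blue is not meant.

How it is judged:
By the outcome, as a careful person would: the job done as asked, in the order asked, and still so for the second after the job is handed in, while the arm keeps its last pose, push and grip.
It also fails if it takes over 40 s, if anything falls off the work surface, if the arm or the gripper's body presses on something with over 40 N, if the wrist force passes 120 N, or if a joint passes its speed limit or range.

## Working session

There is one attempt and no reset: what is moved stays moved. The work goes in short steps, Python scripts to look and compute and a shell command to move; the robot and the scene stay as the last step left them, time stands still between calls to the robot, and variables do not carry over. Pictures are saved under pics/ and viewed, at most 10 in all, crops included, and the job is handed in when it is done.

```bash
mkdir -p pics; cat > h.py <<'E'
import numpy as np, cv2
from workcell import telemetry, eyes, ticket
def ray(c,u,v):
    K=np.array(c["camera_matrix"]);T=np.array(c["world_from_camera"])
    p=cv2.undistortPoints(np.array([[[u,v]]],float),K,np.array([c["k1"],0,0,0.]))[0,0]
    return T[:3,3],T[:3,:3]@np.array([p[0],p[1],1])
def onz(c,u,v,z):
    o,d=ray(c,u,v);return o+d*(z-o[2])/d[2]
def proj(c,P):
    K=np.array(c["camera_matrix"]);T=np.linalg.inv(np.array(c["world_from_camera"]))
    return cv2.projectPoints(np.atleast_2d(P).astype(float),cv2.Rodrigues(T[:3,:3])[0],T[:3,3],K,np.array([c["k1"],0,0,0.]))[0][:,0]
E
python3 - <<'E'
from h import *
s=telemetry.state();print(s["time_s"],s["ee_pos"],s["ee_rot"],s["gripper_width"],s["force"])
for n in("scene","side"):
    cv2.imwrite(f"pics/{n}0.png",eyes.grab_frame(n)[:,:,::-1]);c=eyes.calibration(n);print(n,np.round(c["world_from_camera"],2).tolist(),c["k1"],np.array(c["camera_matrix"])[0,0])
E
```

```text
0.0 [ 168.03368394 -549.39374196  221.11246875] [-1.79899056e+02 -7.99514851e-04  1.70067111e+01] 91.13687519806962 [ 0.27491259 -0.44005122 -0.9780161 ]
scene [[-0.8, 0.42, -0.42, 1187.31], [0.59, 0.59, -0.55, 935.21], [0.02, -0.69, -0.72, 1298.98], [0.0, 0.0, 0.0, 1.0]] -0.01015973458124823 510.60553654883495
side [[-0.87, -0.26, 0.43, -101.4], [-0.5, 0.45, -0.74, 986.29], [-0.01, -0.86, -0.52, 765.48], [0.0, 0.0, 0.0, 1.0]] -0.11166475495623308 411.62223490040464
```

View pics/scene0.png

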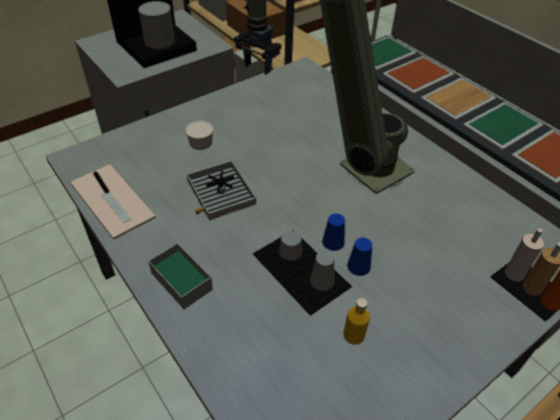

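View pics/side0.png

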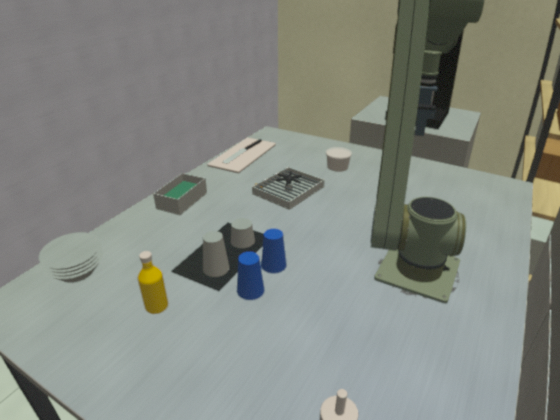

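Scene view: the steel cups are the tall one at (322,271) and the short one at (291,245). The blue look-alikes at (335,231) and (360,256) are not meant. The star is at (220,182). In the side view the tall cup is at (215,253), the short one at (242,232), the star at (289,180), and the bottle at (152,287). The tall steel cup fits the description; I'll confirm it in enlarged crops.

```bash
python3 - <<'E'
from h import *
t=[]
for n,u,v in(("scene",270,215),("scene",172,145),("side",180,210),("side",240,145)):
    im=cv2.imread(f"pics/{n}0.png")[v:v+75+25*0,u:u+100]
    if (n,u)==("scene",270): im=cv2.imread("pics/scene0.png")[225:300,265:365]
    t.append(cv2.convertScaleAbs(cv2.resize(im,(400,300),interpolation=cv2.INTER_CUBIC),alpha=1.6))
cv2.imwrite("pics/crops.png",np.vstack([np.hstack(t[:2]),np.hstack(t[2:])]))
E
```

```text
(no output)
```

View pics/crops.png

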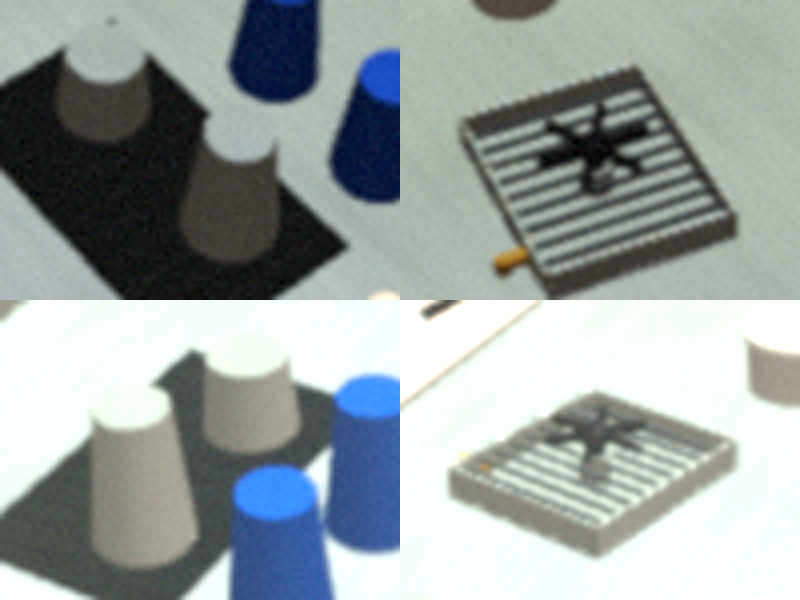

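The crops confirm it: the tall plain-steel cup has its closed end at scene (325,259.5) and side (213,237), next to the shorter steel cup on the mat; the blue ones are decoys. The star centre is at scene (220.8,182) and side (289,178). The bright tag by the star is probably a glint on the nozzle or its support.

```bash
python3 - <<'E'
from h import *
cs,cd=eyes.calibration("scene"),eyes.calibration("side")
def tri(a,b):
    o1,d1=ray(cs,*a);o2,d2=ray(cd,*b)
    A=np.c_[d1,-d2];t=np.linalg.lstsq(A,o2-o1,rcond=None)[0];p,q=o1+t[0]*d1,o2+t[1]*d2
    return np.round((p+q)/2,1),np.linalg.norm(p-q).round(1)
for n,a,b,z in(("tall top",(325.2,259.5),(212.8,237),114),("short top",(291.2,238.7),(242,223.8),68),("star",(220.8,182),(289.2,178),60),("tub",(200,129.5),(339,153),70),("bottle",(361,304),(147,257),165)):
    print(n,tri(a,b),onz(cs,*a,z).round(1),onz(cd,*b,z).round(1))
print("tray",[onz(cs,172+(x-400)/4,145+y/4,34)[:2].round() for x,y in((462,125),(640,68),(735,218),(550,275))])
E
```

```text
tall top (array([510.1, 283.5, 113.4]), np.float64(4.5)) [511.8 286.3 114. ] [510.2 281.  114. ]
short top (array([518.1, 132.7,  67.4]), np.float64(3.5)) [519.5 135.1  68. ] [518.  130.8  68. ]
star (array([ 552. , -232.4,   51.6]), np.float64(5.5)) [ 558.2 -221.    60. ] [ 545.2 -223.    60. ]
tub (array([ 467.9, -518. ,   64.6]), np.float64(2.1)) [ 471.9 -510.1   70. ] [ 463.9 -508.7   70. ]
bottle (array([555.1, 477. , 158.7]), np.float64(3.0)) [559.3 481.1 165. ] [548.6 480.5 165. ]
tray [array([ 627., -341.]), array([ 453., -313.]), array([ 493., -100.]), array([ 659., -135.])]
```

```bash
python3 -m crank '[{"dx":0.04,"dy":0.048,"dz":0.014},{"dx":0.04,"dy":0.048,"dz":0.014},{"dx":0.04,"dy":0.048,"dz":0.014},{"dx":0.04,"dy":0.048,"dz":0.014},{"dx":0.04,"dy":0.048,"dz":0.014},{"dx":0.05,"dy":0.04,"dz":0.014},{"dx":0.05,"dy":0.04,"dz":0.014},{"dx":0.05,"dy":0.04},{"dx":0.05,"dy":0.04},{}]' 1; python3 - <<'E'
from h import *
c=eyes.calibration("wrist");cv2.imwrite("pics/w1.png",eyes.grab_frame("wrist")[:,:,::-1])
np.savez("w1.npz",**{k:np.array(v) for k,v in c.items()})
print(telemetry.state()["ee_pos"],np.round(c["world_from_camera"],2).tolist(),proj(c,[552,-222,60]))
E
```

```text
[ 168.07229249 -549.50719815  221.31732345] [[0.29, -0.92, -0.25, 238.93], [-0.96, -0.28, -0.08, -528.23], [-0.0, 0.26, -0.97, 384.02], [0.0, 0.0, 0.0, 1.0]] [[ -80.5763855  -622.22106295]]validation failed for argument at $[0]...
```

View pics/w1.png

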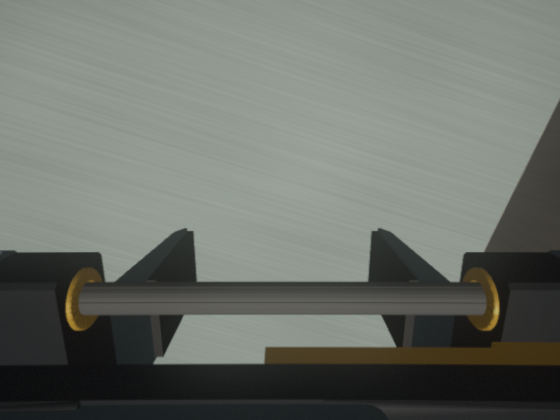

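The wrist view shows only the fingers and the bare counter: the move was refused, apparently because every key must be present. I'll resend it with all keys.

```bash
python3 -m crank '[{"dx":0.04,"dy":0.048,"dz":0.014,"yaw":0},{"dx":0.04,"dy":0.048,"dz":0.014,"yaw":0},{"dx":0.04,"dy":0.048,"dz":0.014,"yaw":0},{"dx":0.04,"dy":0.048,"dz":0.014,"yaw":0},{"dx":0.04,"dy":0.048,"dz":0.014,"yaw":0},{"dx":0.04,"dy":0.04,"dz":0.014,"yaw":0},{"dx":0.04,"dy":0.04,"dz":0.014,"yaw":0},{"dx":0.04,"dy":0.04,"dz":0.014,"yaw":0},{"dx":0.04,"dy":0.04,"dz":0.014,"yaw":0},{"dx":0,"dy":0,"dz":0,"yaw":0}]' 1 10; python3 - <<'E'
from h import *
c=eyes.calibration("wrist");cv2.imwrite("pics/w2.png",eyes.grab_frame("wrist")[:,:,::-1])
np.savez("w2.npz",**{k:np.array(v) for k,v in c.items()})
print(telemetry.state()["ee_pos"],telemetry.state()["ee_rot"],proj(c,[552,-222,60]))
E
```

```text
time_s: 1.4
ee_pos: [458.0, -228.1, 323.1]
ee_rot: [180.0, -0.1, 17.2]
force: [-1.5, -0.3, 0.1]
gripper_width: 91.2
gripper_force: 0.0
[ 456.66914383 -229.10632984  322.57758455] [1.79993790e+02 3.28133700e-02 1.71545286e+01] [[300.59282822  99.29425425]]
```

View pics/w2.png

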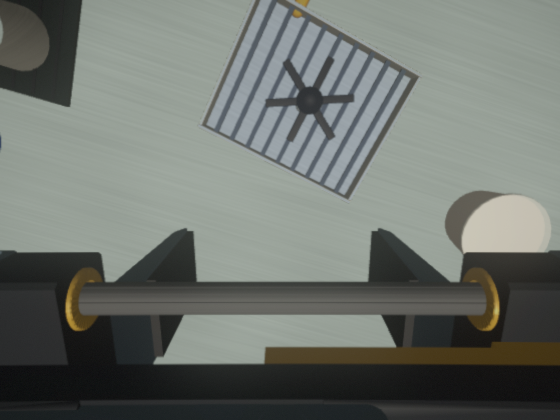

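The wrist view shows the star clearly, with its centre at (310,99.5) and six arm tips around it. The white tub is at (505,230), and the short cup is at the left edge.

```bash
python3 - <<'E'
from h import *
c=dict(np.load("w2.npz"));im=cv2.imread("pics/w2.png")
m=(im.max(2)<75).astype(np.uint8);m[:45]=0;m[155:]=0;m[:,:255]=0;m[:,365:]=0
m=cv2.morphologyEx(m,cv2.MORPH_OPEN,np.ones((6,6)))
print(cv2.connectedComponentsWithStats(m)[2:])
print(onz(c,309.7,99.5,58).round(1))
print([onz(c,u,v,58)[:2].round() for u,v in((285,62),(331,60),(268,103),(352,98),(291,138),(331,136))])
E
python3 -m crank '[{"dx":-0.005,"dy":0.063,"dz":0,"yaw":0},{"dx":-0.005,"dy":0.063,"dz":0,"yaw":0},{"dx":-0.005,"dy":0.063,"dz":0,"yaw":0},{"dx":-0.005,"dy":0.063,"dz":0,"yaw":0},{"dx":-0.005,"dy":0.063,"dz":0,"yaw":0},{"dx":-0.005,"dy":0.063,"dz":0,"yaw":0},{"dx":-0.005,"dy":0.063,"dz":0,"yaw":0},{"dx":-0.005,"dy":0.063,"dz":0,"yaw":0},{"dx":-0.005,"dy":0.063,"dz":0,"yaw":0},{"dx":0,"dy":0,"dz":0,"yaw":0}]'; python3 - <<'E'
from h import *
c=eyes.calibration("wrist");cv2.imwrite("pics/w3.png",eyes.grab_frame("wrist")[:,:,::-1])
np.savez("w3.npz",**{k:np.array(v) for k,v in c.items()})
print(telemetry.state()["ee_pos"],telemetry.state()["ee_rot"],proj(c,[511,284,114]))
E
```

```text
(array([[     0,      0,    560,    420, 234195],
       [   287,     65,      6,      6,     36],
       [   296,     79,      6,      7,     42],
       [   284,     87,     70,     33,    927]], dtype=int32), array([[279.35699737, 209.9723521 ],
       [289.5       ,  67.5       ],
       [298.5       ,  82.        ],
       [314.37864078, 101.45738943]]))
[ 555.  -232.3   58. ]
[array([ 585., -193.]), array([ 603., -242.]), array([ 537., -187.]), array([ 571., -279.]), array([ 507., -225.]), array([ 523., -270.])]
time_s: 2.7
ee_pos: [419.7, 225.0, 321.9]
ee_rot: [180.0, 0.1, 17.2]
force: [-0.5, -1.4, -0.0]
gripper_width: 91.1
gripper_force: 0.0
[419.8839052  223.4379297  322.03300143] [1.79925191e+02 9.84544356e-02 1.70870582e+01] [[252.19363297  82.42789113]]
```

View pics/w3.png

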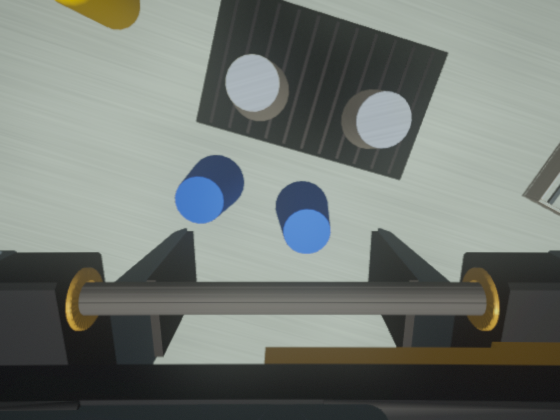

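This wrist view shows the tall cup's top at (252,83) beside the short cup at (384,120). The blue cups are at (200,200) and (306,232), and the bottle is at the top left.

```bash
python3 - <<'E'
from h import *
c=dict(np.load("w3.npz"));im=cv2.imread("pics/w3.png")
m=((im.min(2)>140)).astype(np.uint8)
mm=np.zeros_like(m);mm[30:165,215:425]=m[30:165,215:425]
cn=[k for k in cv2.findContours(mm,cv2.RETR_EXTERNAL,cv2.CHAIN_APPROX_NONE)[0] if 1000<cv2.contourArea(k)<5000]
for k in cn:
    print(cv2.fitEllipse(k),cv2.contourArea(k))
    (u,v),_,_=cv2.fitEllipse(k)
    for z in(114,68):
        h=cv2.convexHull(k)[:,0];P=np.array([onz(c,a,b,z)[:2] for a,b in h]);print(z,onz(c,u,v,z).round(1),cv2.minEnclosingCircle(P.astype(np.float32)))
for u,v in((200,200),(306,232)):print("blue",onz(c,u,v,112).round())
E
```

```text
((254.58853149414062, 150.59762573242188), (25.693138122558594, 146.73306274414062), 101.22467041015625) 2088.5
114 [447.  263.2 114. ] ((459.123779296875, 239.104736328125), 69.44418334960938)
68 [441.6 265.2  68. ] ((455.2043762207031, 238.15206909179688), 78.06427764892578)
((383.4854736328125, 119.40060424804688), (52.19672775268555, 57.197879791259766), 33.7088508605957) 2344.0
114 [516.4 145.7 114. ] ((515.8994140625, 145.644287109375), 28.093124389648438)
68 [519.6 133.1  68. ] ((519.027587890625, 133.09043884277344), 31.580299377441406)
((252.1421661376953, 82.64093017578125), (52.59715270996094, 56.5982780456543), 169.90786743164062) 2336.0
114 [510.8 284.  114. ] ((510.233642578125, 283.90972900390625), 26.933298110961914)
68 [513.3 288.6  68. ] ((512.6586303710938, 288.5187072753906), 30.27646255493164)
blue [377. 306. 112.]
blue [377. 183. 112.]
```

```bash
python3 -m crank '[{"dx":0.0565,"dy":0.0377,"dz":0,"yaw":0},{"dx":0.0565,"dy":0.0377,"dz":0,"yaw":0},{"dx":0,"dy":0,"dz":0,"yaw":0},{"dx":0,"dy":0,"dz":-0.06,"yaw":0},{"dx":0,"dy":0,"dz":-0.07,"yaw":0},{"dx":0,"dy":0,"dz":-0.06,"yaw":0},{"dx":0,"dy":0,"dz":-0.05,"yaw":0},{"dx":0,"dy":0,"dz":-0.04,"yaw":0},{"dx":0,"dy":0,"dz":-0.026,"yaw":0},{"dx":0,"dy":0,"dz":0,"yaw":0}]'
```

```text
time_s: 4.0
ee_pos: [509.2, 281.3, 76.9]
ee_rot: [179.9, 0.2, 16.9]
force: [-0.8, 0.3, -0.2]
gripper_width: 91.2
gripper_force: 0.0
```

```bash
python3 -m crank '[{"dx":0,"dy":0,"dz":0,"yaw":0},{"dx":0,"dy":0,"dz":0,"yaw":0},{"dx":0,"dy":0,"dz":0,"yaw":0},{"dx":0,"dy":0,"dz":0,"yaw":0},{"dx":0,"dy":0,"dz":0,"yaw":0},{"dx":0,"dy":0,"dz":0,"yaw":0}]' 0 35
```

```text
time_s: 4.75
ee_pos: [511.0, 284.2, 78.8]
ee_rot: [180.0, -0.1, 17.0]
force: [-0.9, -0.5, 5.8]
gripper_width: 61.8
gripper_force: 35.1
```

```bash
python3 -m crank '[{"dx":0,"dy":0,"dz":0.01,"yaw":0},{"dx":0,"dy":0,"dz":0.02,"yaw":0},{"dx":0,"dy":0,"dz":0.03,"yaw":0},{"dx":0,"dy":0,"dz":0.04,"yaw":0},{"dx":0,"dy":0,"dz":0.04,"yaw":0},{"dx":0,"dy":0,"dz":0.03,"yaw":0},{"dx":0,"dy":0,"dz":0.015,"yaw":0},{"dx":0,"dy":0,"dz":0,"yaw":0},{"dx":0,"dy":0,"dz":0,"yaw":0}]'; python3 - <<'E'
from h import *
t=[]
for n in("wrist","side"):
    im=eyes.grab_frame(n)[:,:,::-1];cv2.imwrite(f"pics/lift_{n}.png",im);t.append(cv2.resize(im,(400,300)))
c=proj(eyes.calibration("side"),[511,284,180])[0].astype(int)
im=cv2.imread("pics/lift_side.png")[max(0,c[1]-60):c[1]+60,c[0]-80:c[0]+80]
t[1]=cv2.resize(im,(400,300),interpolation=cv2.INTER_CUBIC)
cv2.imwrite("pics/lift.png",np.hstack(t))
s=[telemetry.state()];print(s[0]["force"],c)
E
```

```text
time_s: 5.88
ee_pos: [509.9, 283.7, 224.8]
ee_rot: [180.0, 0.1, 17.0]
force: [-0.3, 0.2, -2.2]
gripper_width: 61.8
gripper_force: 34.8
[ 0.26888901  0.32802564 -1.16555596] [209 217]
```

View pics/lift.png

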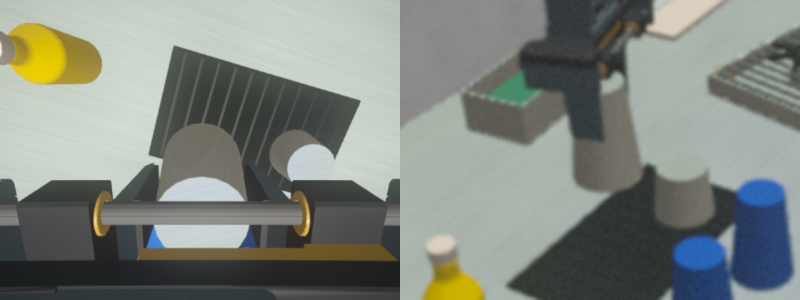

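The cup is held level and upright: the wrist view shows its top disc centred between the fingers, and the side view shows it hanging clear above the mat. Next I carry it toward the star, stopping about 90 mm short in x to re-measure the star.

```bash
python3 -m crank '[{"dx":-0.006,"dy":-0.02,"dz":0,"yaw":0},{"dx":-0.006,"dy":-0.04,"dz":0,"yaw":0},{"dx":-0.006,"dy":-0.06,"dz":0,"yaw":0},{"dx":-0.006,"dy":-0.06,"dz":0,"yaw":0},{"dx":-0.006,"dy":-0.06,"dz":0,"yaw":0},{"dx":-0.006,"dy":-0.06,"dz":0,"yaw":0},{"dx":-0.006,"dy":-0.06,"dz":0,"yaw":0},{"dx":-0.006,"dy":-0.06,"dz":0,"yaw":0},{"dx":-0.006,"dy":-0.06,"dz":0,"yaw":0},{"dx":-0.006,"dy":-0.06,"dz":0,"yaw":0}]' && python3 -m crank '[{"dx":0,"dy":-0.05,"dz":0,"yaw":0},{"dx":0,"dy":-0.035,"dz":0,"yaw":0},{"dx":0,"dy":-0.02,"dz":0,"yaw":0},{"dx":0,"dy":0,"dz":0,"yaw":0},{"dx":0,"dy":0,"dz":0,"yaw":0}]'; python3 - <<'E'
from h import *
c=eyes.calibration("wrist");cv2.imwrite("pics/w4.png",eyes.grab_frame("wrist")[:,:,::-1])
np.savez("w4.npz",**{k:np.array(v) for k,v in c.items()})
print(np.mean([telemetry.state()["ee_pos"] for _ in range(5)],0),proj(c,[[555,-232,58]]))
E
```

```text
time_s: 7.22
ee_pos: [461.1, -149.9, 225.8]
ee_rot: [180.0, 0.0, 17.0]
force: [0.9, -0.1, -0.8]
gripper_width: 61.8
gripper_force: 34.8
time_s: 7.85
ee_pos: [462.3, -231.0, 225.9]
ee_rot: [-180.0, 0.0, 17.0]
force: [0.6, 0.3, -0.9]
gripper_width: 61.9
gripper_force: 34.8
[ 462.41751736 -230.91336339  225.94914332] [[313.03740835  98.12880844]]
```

View pics/w4.png

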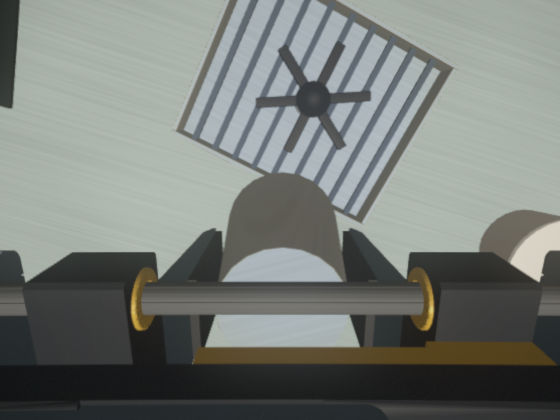

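The star centre reads (313.5,98.5) from the arm-tip midpoints, which matches the predicted (313,98.1), so (555,-232) is confirmed. The cup's far rim edge is at (282,173) and its top disc's far edge at (283,248); I use these to find the cup's offset in the hand.

```bash
python3 - <<'E'
from h import *
c=dict(np.load("w4.npz"));t=np.array([462.4,-230.9,225.9])
print(onz(c,313.5,98.5,58).round(1))
R=np.array([[np.cos(.2967),np.sin(.2967)],[-np.sin(.2967),np.cos(.2967)]])
for n,u,v,dz,r in(("rim",282,173,-76,38),("rim side L",229,215,-76,38),("rim side R",335,215,-76,38),("top",283,248,36,26.8)):
    p=onz(c,u,v,t[2]+dz)-t;print(n,(R@p[:2]).round(1),"r",r)
print("tcp-line",proj(c,[t+[0,0,36],t+[0,0,-76]]))
E
```

```text
[ 554.8 -232.5   58. ]
rim [35.2 -0.3] r 38
rim side L [ 5.1 37.3] r 38
rim side R [  5.2 -38. ] r 38
top [24.1 -0.7] r 26.8
tcp-line [[281.05412302 303.71648191]
 [281.5495798  221.86797921]]
```

```bash
python3 -m crank '[{"dx":0.02,"dy":0.0005,"dz":0,"yaw":0},{"dx":0.04,"dy":0,"dz":0,"yaw":0},{"dx":0.04,"dy":0,"dz":0,"yaw":0},{"dx":0.0178,"dy":0,"dz":0,"yaw":0},{"dx":0,"dy":0,"dz":-0.03,"yaw":0},{"dx":0,"dy":0,"dz":-0.04,"yaw":0},{"dx":0,"dy":0,"dz":-0.025,"yaw":0},{"dx":0,"dy":0,"dz":-0.01,"yaw":0},{"dx":0,"dy":0,"dz":0,"yaw":0},{"dx":0,"dy":0,"dz":0,"yaw":0}]'; python3 - <<'E'
from h import *
t=[]
q=proj(eyes.calibration("scene"),[555,-232,80])[0].astype(int),proj(eyes.calibration("side"),[555,-232,80])[0].astype(int)
for n,p in zip(("scene","side"),q):
    im=eyes.grab_frame(n)[:,:,::-1];cv2.imwrite(f"pics/pre_{n}.png",im)
    t.append(cv2.resize(im[p[1]-38:p[1]+37,p[0]-50:p[0]+50],(400,300),interpolation=cv2.INTER_CUBIC))
w=eyes.grab_frame("wrist")[:,:,::-1];cv2.imwrite("pics/w5.png",w)
cv2.imwrite("pics/pre.png",np.vstack([np.hstack(t),np.hstack([cv2.resize(w,(400,300)),np.zeros((300,400,3),np.uint8)])]))
print(telemetry.state()["ee_pos"],telemetry.state()["force"])
E
```

```text
time_s: 9.15
ee_pos: [557.5, -231.8, 143.1]
ee_rot: [179.9, -0.1, 17.0]
force: [-0.3, -0.2, -1.2]
gripper_width: 61.7
gripper_force: 34.8
[ 557.22617541 -231.73985462  142.89334463] [ 0.36202247 -0.22698034 -1.27771035]
```

View pics/pre.png

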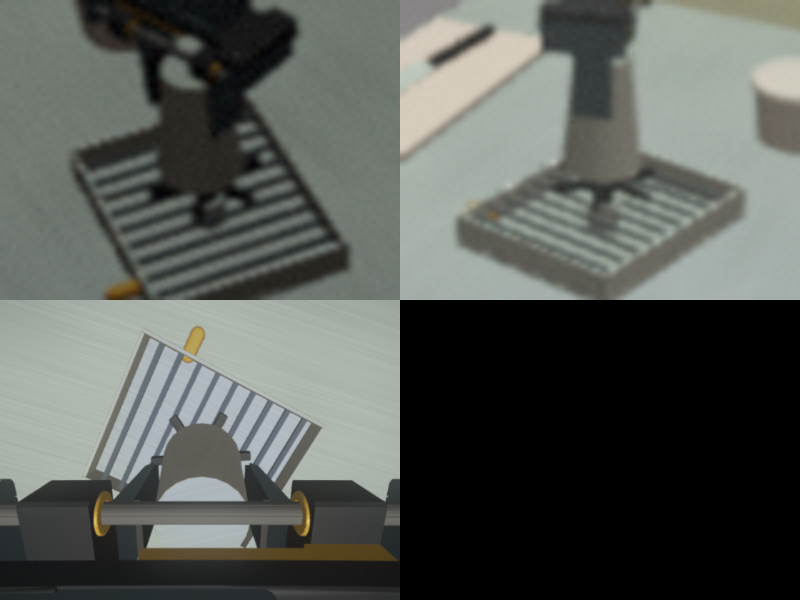

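All the views show the cup centred over the star, with the arms protruding evenly. I now descend slowly, watching the force.

```bash
python3 -m crank '[{"dx":0,"dy":0,"dz":-0.004,"yaw":0},{"dx":0,"dy":0,"dz":-0.003,"yaw":0},{"dx":0,"dy":0,"dz":-0.002,"yaw":0},{"dx":0,"dy":0,"dz":-0.002,"yaw":0},{"dx":0,"dy":0,"dz":-0.002,"yaw":0},{"dx":0,"dy":0,"dz":0,"yaw":0}]'
```

```text
time_s: 10.05
ee_pos: [556.7, -231.5, 131.4]
ee_rot: [-180.0, 0.0, 17.0]
force: [-0.5, 0.1, -0.6]
gripper_width: 61.5
gripper_force: 34.8
```

```bash
python3 -m crank '[{"dx":0,"dy":0,"dz":-0.002,"yaw":0},{"dx":0,"dy":0,"dz":-0.002,"yaw":0},{"dx":0,"dy":0,"dz":-0.002,"yaw":0},{"dx":0,"dy":0,"dz":0,"yaw":0}]'
```

```text
time_s: 10.55
ee_pos: [557.1, -231.6, 127.3]
ee_rot: [180.0, -0.0, 17.0]
force: [-1.5, 0.3, 4.7]
gripper_width: 62.2
gripper_force: 35.1
```

```bash
python3 -m crank '[{"dx":0,"dy":0,"dz":-0.002,"yaw":0},{"dx":0,"dy":0,"dz":-0.002,"yaw":0},{"dx":0,"dy":0,"dz":-0.001,"yaw":0},{"dx":0,"dy":0,"dz":0,"yaw":0}]'; python3 -m crank '[{"dx":0,"dy":0,"dz":-0.002,"yaw":0},{"dx":0,"dy":0,"dz":-0.002,"yaw":0},{"dx":0,"dy":0,"dz":-0.001,"yaw":0},{"dx":0,"dy":0,"dz":0,"yaw":0}]'
```

```text
time_s: 11.05
ee_pos: [557.1, -231.6, 123.7]
ee_rot: [180.0, -0.1, 17.0]
force: [-1.6, -0.1, 7.4]
gripper_width: 61.9
gripper_force: 35.2
time_s: 11.55
ee_pos: [557.2, -231.6, 120.0]
ee_rot: [179.9, -0.1, 17.0]
force: [-1.7, 1.8, 9.3]
gripper_width: 62.1
gripper_force: 35.3
```

```bash
python3 -m crank '[{"dx":0,"dy":0,"dz":-0.001,"yaw":0},{"dx":0,"dy":0,"dz":-0.001,"yaw":0},{"dx":0,"dy":0,"dz":0,"yaw":0}]'; python3 -m crank '[{"dx":0,"dy":0,"dz":-0.001,"yaw":0},{"dx":0,"dy":0,"dz":0,"yaw":0}]'
```

```text
time_s: 11.92
ee_pos: [557.2, -231.6, 118.6]
ee_rot: [179.9, -0.1, 17.0]
force: [-1.7, 1.1, 9.4]
gripper_width: 62.3
gripper_force: 35.3
time_s: 12.18
ee_pos: [557.2, -231.6, 117.9]
ee_rot: [179.9, -0.1, 17.0]
force: [-2.4, 0.9, 9.8]
gripper_width: 61.9
gripper_force: 35.3
```

```bash
for i in 1; do python3 -m crank '[{"dx":0,"dy":0,"dz":-0.001,"yaw":0},{"dx":0,"dy":0,"dz":0,"yaw":0}]'; done;  python3 -m crank '[{"dx":0,"dy":0,"dz":-0.001,"yaw":0},{"dx":0,"dy":0,"dz":0,"yaw":0}]'
```

```text
time_s: 12.42
ee_pos: [557.2, -231.6, 117.2]
ee_rot: [179.9, -0.1, 17.0]
force: [-2.4, 1.2, 10.9]
gripper_width: 62.0
gripper_force: 35.3
time_s: 12.68
ee_pos: [557.2, -231.6, 116.6]
ee_rot: [179.9, -0.1, 17.0]
force: [-2.9, 1.6, 12.1]
gripper_width: 62.0
gripper_force: 35.4
```

```bash
python3 -m crank '[{"dx":0,"dy":0,"dz":-0.001,"yaw":0},{"dx":0,"dy":0,"dz":0,"yaw":0}]'; python3 -m crank '[{"dx":0,"dy":0,"dz":-0.001,"yaw":0},{"dx":0,"dy":0,"dz":0,"yaw":0}]'
```

```text
time_s: 12.92
ee_pos: [557.3, -231.6, 116.6]
ee_rot: [179.9, -0.1, 17.0]
force: [-1.7, 1.8, 15.3]
gripper_width: 62.0
gripper_force: 35.6
time_s: 13.18
ee_pos: [557.4, -231.6, 116.5]
ee_rot: [179.9, -0.1, 17.0]
force: [-3.1, 1.3, 17.6]
gripper_width: 62.3
gripper_force: 35.7
```

```bash
python3 -m crank '[{"dx":0,"dy":0,"dz":0,"yaw":0},{"dx":0,"dy":0,"dz":0,"yaw":0},{"dx":0,"dy":0,"dz":0,"yaw":0},{"dx":0,"dy":0,"dz":0,"yaw":0}]'; python3 - <<'E'
from h import *
t=[]
for n in("scene","side"):
    p=proj(eyes.calibration(n),[555,-232,80])[0].astype(int)
    im=eyes.grab_frame(n)[:,:,::-1]
    t.append(cv2.resize(im[p[1]-38:p[1]+37,p[0]-50:p[0]+50],(400,300),interpolation=cv2.INTER_CUBIC))
w=eyes.grab_frame("wrist")[:,:,::-1]
t.append(cv2.resize(w,(400,300)));t.append(cv2.resize(w[130:330,150:420],(400,300)))
cv2.imwrite("pics/fin.png",np.vstack([np.hstack(t[:2]),np.hstack(t[2:])]))
E
```

```text
time_s: 13.68
ee_pos: [557.4, -231.6, 116.5]
ee_rot: [179.9, -0.1, 17.0]
force: [-5.1, 2.4, 18.3]
gripper_width: 62.5
gripper_force: 35.7
```

View pics/fin.png

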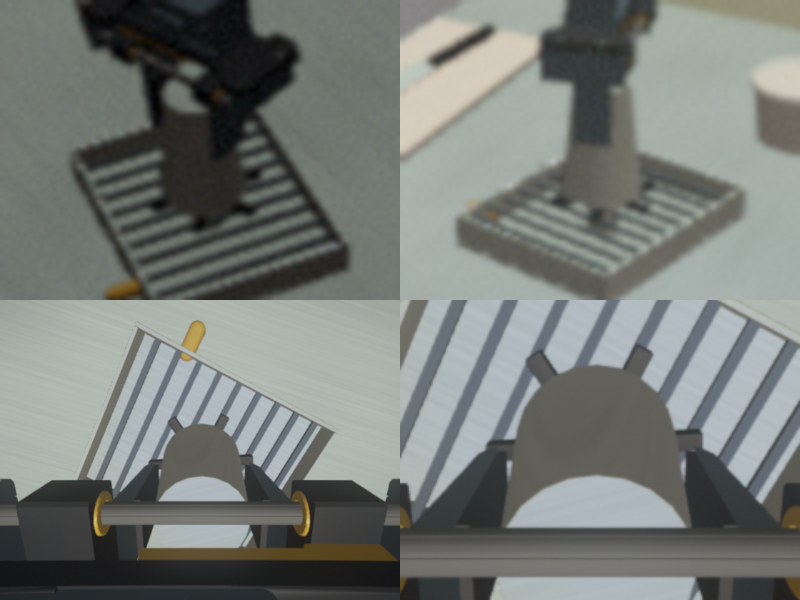

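The cup sits centrally and the star is at its stop. The side force rose a little, so I ease off slightly and check that it holds steady.

```bash
python3 -m crank '[{"dx":0,"dy":0,"dz":0.0007,"yaw":0},{"dx":0,"dy":0,"dz":0,"yaw":0},{"dx":0,"dy":0,"dz":0,"yaw":0},{"dx":0,"dy":0,"dz":0,"yaw":0}]'; python3 -m crank '[{"dx":0,"dy":0,"dz":0,"yaw":0},{"dx":0,"dy":0,"dz":0,"yaw":0},{"dx":0,"dy":0,"dz":0,"yaw":0},{"dx":0,"dy":0,"dz":0,"yaw":0},{"dx":0,"dy":0,"dz":0,"yaw":0},{"dx":0,"dy":0,"dz":0,"yaw":0},{"dx":0,"dy":0,"dz":0,"yaw":0},{"dx":0,"dy":0,"dz":0,"yaw":0}]'
```

```text
time_s: 14.32
ee_pos: [557.4, -231.6, 116.6]
ee_rot: [179.9, -0.1, 17.0]
force: [-3.4, 2.1, 15.8]
gripper_width: 61.9
gripper_force: 35.6
time_s: 15.32
ee_pos: [557.3, -231.6, 116.5]
ee_rot: [179.9, -0.1, 17.0]
force: [-3.3, 2.5, 17.2]
gripper_width: 62.0
gripper_force: 35.6
```

Steady over a full second: z stays at 116.5, force about 16–17 N, no drift. Handing in.

```bash
python3 -c "from workcell import ticket; print(ticket.job_done())"
```

```text
the job is handed in; nothing more can be done
None
```

The tall steel cup is mouth down, central on the rinser star, and the gripper is still holding it with the star pressed to its stop at about 16–17 N; the job was handed in at about 15 s.

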